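# Drift a worn bushing out of a belt pulley

### The job

A worn brass bushing is stuck in the hub of the belt pulley on the blue bridge: take the red-handled drift from its stand, feel for the bore, and press the bushing slowly down until it is wholly out of the hub and in the clear cup below. Never load the pulley or bridge with more than 25 N (press gently; do not strike or ram). Then draw the drift out and stand it back fully home in its stand, leaving the jar, the new bushing and the mallet where they are.

Things in the scene. Friction and masses are not known exactly. Their poses are not given: they have to be found in the camera images.
- bridge: Blue steel press-out bridge fixed to the bench: base 190 (x) x 150 (y) x 10 mm, two rails along its x, 95 mm high outside. Between them lies a belt pulley, flat, 110 mm across, rim top 105 mm above the bench, steel hub in its middle. A clear cup hangs under the hub to catch the bushing. Origin: centre of the underside, on the bench; z up. The pulley does not shift under 25 N.
- hub_mid (a point): Point on the bridge's centre line, level with the hub's flat top face (68 mm across, 110 mm above the bench; hub 40 mm tall), axes as the bridge's. The upright through bore, 18 mm across, no chamfer, has y = 0 here, but the pulley may be nipped anywhere along the rails: along x the bore lies up to 15 mm either way from this point, not measured, to be found by feel or sight.
- bushing (a joint): Depth (m) of the worn brass bushing's top below the hub's top face. The bushing is 24 mm long, 16.4 mm across, its top solid; at the start it is 4 to 10 mm down. Wholly out of the hub from 0.041; it meets the cup's hard floor at 0.052. It drags with about 8 N plus 1.5 N per 10 mm/s of speed and stays where it is left, held by the cup's lining once out.
- drift_grip (a point): Centre of the drift's red handle, 20 x 20 mm square (sides along this point's x and y), 50 mm tall. Under it a dark collar 36 mm across, 6 mm thick, then a round steel shaft 15 mm across, 70 mm long, its tip chamfered 1.5 mm. The tip is 101 mm below this point, the collar's underside 31 mm below. Loose, about 0.2 kg, stands upright in its stand, collar on the block.
- stand: Blue block 80 x 80 x 75 mm fixed to the bench, with a 19 mm upright through hole in its middle (3 mm chamfer at the mouth) that holds the drift; fully home, the collar rests on the block's top and the handle's centre is 106 mm above the bench. Origin: centre of the underside; z up.
- jar: Yellow grease jar, 56 mm across, 70 mm tall, black cap; leave alone. Origin: centre of the underside.
- new_bushing: New brass bushing, a tube 16.4 mm across and 24 mm tall, standing on the bench; leave alone. Origin: centre of the underside.
- mallet: Small mallet, 240 mm long, lying on the bench; leave alone. Origin: on its underside.
Not all that is in view belongs to the job. Of the things shaped like the bridge, the blue one is meant. What is shaped like the part that bears drift_grip but green is not meant.

How it is judged:
By the outcome, as a careful person would: the job done as asked, in the order asked, and still so for the second after the job is handed in, with the robot touching nothing.
It also fails if it takes over 72 s, if anything falls off the work surface, if the arm or the gripper's body presses on something with over 40 N, if the wrist force passes 120 N, or if a joint passes its speed limit or range.

### The arm

A 6-joint arm with a two-finger parallel gripper is mounted at the origin on the work surface. World frame = base frame: x ahead of the robot, y to its left, z up, the work surface at z = 0. Lengths are in m, angles in rad, forces in N, time in s.
With the tool pointing down it reaches from about 0.35 to 0.775 m from the base axis. Payload 5.5 kg.
Tool frame: the origin (TCP) lies midway between the tips of the shut fingers; the grasp point (between the pads) lies 19 mm behind it; z points along the fingers, y is the direction in which the jaws open and shut (so a half turn about z gives the same grasp; the last joint's range is limited). The gripper opens to 85 mm and grips with 20 to 120 N. Pads are 22 mm wide; open, the fingers measure 114 mm over their backs; the gripper's body (76 mm by 85 mm) begins 54 mm behind the grasp point. The pads swing forward as they close: fully open they stand 13 mm farther back than shut.
Start: joints at [1.183, 0.313, 0.046, 1.304, 0, 1.431], TCP at [0.141, 0.557, 0.231] pointing down, gripper open.
Joint ranges: [-2.76, 2.76], [-0.86, 1.69], [-1.03, 1.26], [-2.2, 2.34], [-1.47, 1.5], [-3.14, 3.14]. Speed limits (rad/s): [2.57, 2.57, 3.14, 3.14, 3.14, 3.14].

### API

Orientations are given as a unit quaternion [w, x, y, z].
In Python, from workcell import env gives the robot as it stands.
- The arm moves only by the shell command python3 -m creep 'ROWS' [OPENING] [FORCE]. ROWS is JSON, a list of rows, each a list of 6 numbers: the shift along the tool's x, y, z in m, then the turn, a rotation vector about the tool's x, y, z in degrees. A call has exactly 8 rows; each row is the pose to reach, as a shift and turn from the pose commanded when the call began, along the tool's axes at that moment; what a row does not reach only later rows make up. A row lasts 1/10 s, in which the tool goes at most 50 mm and 8.59 degrees, less where a joint would pass 70% of its speed; a pose out of reach is approached as far as the arm can. A call with a gripper value outside its range is refused whole. OPENING is the finger opening in m, from 0 to 0.0854, set as the call begins (- or left out, the last holds). The fingers move at their own pace and stop on an object; FORCE is the grip in N (left out, the last holds). Time passes only in rows, so rows that repeat a pose let the fingers close, or fill a call up. It gives the time, the measured TCP pose, the force and the opening at its end, in the units of the state.
- env.get_state(): the state, without advancing time (a new reading comes with each control period).
- env.read_camera(name): name is "side" or "top"; returns (picture, depth): 400x640x3 uint8, blue, green, red; 400x640 float32, m along the optical axis (not along the pixel's ray), 0 where there is no reading.
- env.camera_params(name): a dict with "fx", "fy", "cx", "cy" (pixels), "k1" (the pictures are not rectified: a ray, as slopes to the right and down, at radius r is drawn at 1 + k1 r^2 times it, then the intrinsics apply), "position" and "orientation" of the camera in the world. Camera axes: x right, y up, looking along -z (the intrinsics and any distortion apply to the point x, -y, -z); pixel columns grow to the right and rows downward; lengths in m; the calibration is good to about 2 mm. A picture is of the moment at which its call begins. camera_params takes no time and is no camera call.
- env.hand_in(): hands the job in, once; it reports no verdict.
The state is a dict: "clock": time; "joint_pos": joint angles; "qvel": joint speeds; "tau": joint torques, N m; "tcp_pos": TCP position; "orientation": TCP orientation; "wrist_force": force on the tool from outside, world axes, zero at the start; "ft_torque": the same for the moment, N m; "finger_gap": finger opening in m.
Only numpy, scipy, OpenCV 4.12 (cv2) and the standard library are available. Lean on these libraries where they do the work, as an engineer would, in place of code of your own. Each camera call takes 0.05 s, during which the arm holds its last target. There are 200 camera calls.

## Working session

There is one attempt and no reset: what is moved stays moved. The work goes in short steps, Python scripts to look and compute and a shell command to move; the robot and the scene stay as the last step left them, time stands still between calls to the robot, and variables do not carry over. Pictures are saved under pics/ and viewed, about 8 in all and at most 12, crops included, and the job is handed in when it is done.

```bash
mkdir -p pics; ls; cat > h.py <<'E'
import numpy as np, cv2
from scipy.spatial.transform import Rotation as R
from workcell import env
def Rq(q): return R.from_quat([q[1],q[2],q[3],q[0]])
def snap(n,f=None):
    p,d=env.read_camera(n); np.savez(f'{f or n}.npz',p=p,d=d)
    if f: cv2.imwrite(f'pics/{f}.png',p)
    return p,d
def rays(n,uv):
    c=env.camera_params(n); K=np.array([[c['fx'],0,c['cx']],[0,c['fy'],c['cy']],[0,0,1]],float)
    s=cv2.undistortPoints(np.array(uv,float).reshape(-1,1,2),K,np.array([c['k1'],0,0,0.])).reshape(-1,2)
    d=np.c_[s[:,0],-s[:,1],-np.ones(len(s))]
    return np.array(c['position']),Rq(c['orientation']).apply(d)
def onplane(n,uv,z):
    o,d=rays(n,uv); return o+d*((z-o[2])/d[:,2])[:,None]
def bydepth(n,uv,dep):
    o,d=rays(n,uv); return o+d*np.array(dep).reshape(-1,1)
E
python3 - <<'E'
from h import *
for n in('side','top'):
    snap(n,n+'0'); print(env.camera_params(n))
print(env.get_state())
E
```

```text
pics
{'fx': 459.63458532851143, 'fy': 459.63458532851143, 'cx': 314.34191117193535, 'cy': 194.50786027849603, 'k1': -0.06499639329833869, 'position': array([ 0.52847281, -0.71798631,  0.7763657 ]), 'orientation': array([ 0.93185249,  0.36069913, -0.01923469, -0.03430891])}
{'fx': 408.2233997478587, 'fy': 408.2233997478587, 'cx': 322.4687594657372, 'cy': 199.34506457356255, 'k1': -0.10547667625501092, 'position': array([ 0.44626258, -0.0844804 ,  0.92033041]), 'orientation': array([-0.69592889, -0.04774818,  0.05755528,  0.71420619])}
{'clock': 0.1, 'joint_pos': array([ 1.18338498e+00,  3.13950782e-01,  4.50815370e-02,  1.30360099e+00,
       -3.07983044e-05,  1.43119533e+00]), 'qvel': array([-0.00038255, -0.00123923,  0.00393522,  0.00093866,  0.0006118 ,
       -0.00023436]), 'tau': array([ 2.02461553e-03, -4.81724310e+01,  2.99244636e+01,  1.27458310e-02,
       -1.40416128e-04, -8.63422720e-07]), 'tcp_pos': array([0.14087962, 0.5569978 , 0.23047903]), 'orientation': array([-2.03131066e-04,  1.23588320e-01,  9.92333224e-01, -8.12073813e-04]), 'wrist_force': array([-0.78419123,  0.81050403, -0.12844473]), 'ft_torque': array([0.02372646, 0.01102352, 0.04540295]), 'finger_gap': 0.0855290604693202}
```

View pics/top0.png

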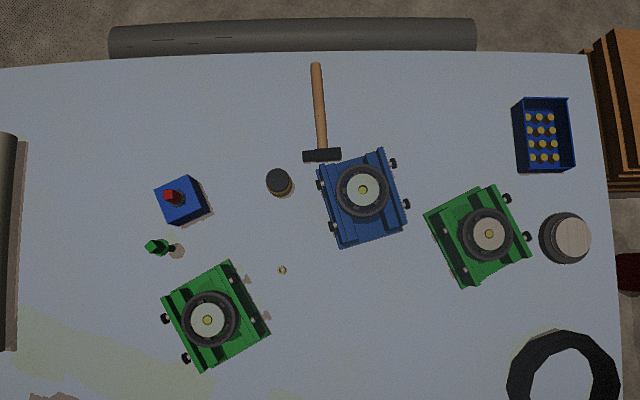

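View pics/side0.png

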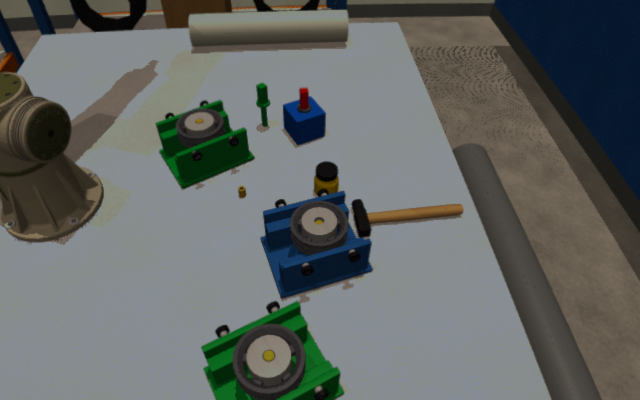

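Top view: the red handle is at (172,197) in the blue stand. The green drift at (157,247) is the decoy. The blue bridge's hub is at (362,190), and the green bridges at (208,320) and (488,233) are not meant. The side view agrees: red at (304,98), blue bridge at (319,225). Next I'll measure both and enlarge a crop to confirm.

```bash
python3 - <<'E'
from h import *
T=np.load('top0.npz')['p'];S=np.load('side0.npz')['p']
def blob(img,f,box):
    x0,y0,x1,y1=box; h=cv2.cvtColor(img,cv2.COLOR_BGR2HSV).astype(int); m=f(h[...,0],h[...,1],h[...,2]).astype(np.uint8)
    z=np.zeros_like(m); z[y0:y1,x0:x1]=m[y0:y1,x0:x1]
    c=max(cv2.findContours(z,cv2.RETR_EXTERNAL,cv2.CHAIN_APPROX_NONE)[0],key=cv2.contourArea); return c
red=lambda h,s,v:((h<8)|(h>172))&(s>120)&(v>60)
blue=lambda h,s,v:(h>100)&(h<128)&(s>140)&(v>30)
brass=lambda h,s,v:(h>18)&(h<35)&(s>90)&(v>70)
white=lambda h,s,v:(s<60)&(v>110)
for n,img,rb,hb in(('top',T,(150,180,200,215),(345,170,382,207)),('side',S,(290,80,320,115),(298,208,342,240))):
    c=blob(img,red,rb); print(n,'red',cv2.boundingRect(c),cv2.minAreaRect(c))
    c=blob(img,brass,hb);u=np.array(cv2.minEnclosingCircle(c)[0]);m=c.reshape(-1,2).mean(0); print('brass',cv2.boundingRect(c),onplane(n,m,.103))
    try:
        c=blob(img,white,hb);e=cv2.fitEllipse(cv2.convexHull(c));print('hub',e,onplane(n,e[0],.110), cv2.boundingRect(c))
    except Exception as ex: print(ex)
# depth points of stand top & handle top & bridge rails (top cam)
d=np.load('top0.npz')['d']; v,u=np.mgrid[0:400,0:640]
P=bydepth('top',np.c_[u.ravel(),v.ravel()],d.ravel()).reshape(400,640,3)
h=cv2.cvtColor(T,cv2.COLOR_BGR2HSV).astype(int)
def rect(mask,name):
    q=P[mask]; r=cv2.minAreaRect((q[:,:2]*1000).astype(np.float32)); print(name,len(q),r,np.median(q[:,2]),q[:,:2].mean(0))
B=blue(h[...,0],h[...,1],h[...,2]); box=lambda a,b,c,e:(u>=a)&(u<c)&(v>=b)&(v<e)
rect(box(150,170,215,230)&(abs(P[...,2]-.075)<.008)&(B|red(h[...,0],h[...,1],h[...,2])),'stand')
rect(box(155,180,190,215)&(P[...,2]>.118)&(P[...,2]<.14),'handle')
rect(box(305,140,415,255)&B&(abs(P[...,2]-.095)<.008),'rails')
rect(box(305,140,415,255)&B,'bridge all')
# rail direction via edges
q=P[box(305,140,415,255)&(abs(P[...,2]-.110)<.004)];print('hub top',q.mean(0),len(q))
a=cv2.resize(T[165:265,140:225],None,fx=4.6,fy=4.6,interpolation=2);b=cv2.resize(T[135:260,305:420],None,fx=3.68,fy=3.68,interpolation=2)
cv2.imwrite('pics/crop.png',np.hstack([a[:458],b[:458]])[:, :800])
E
```

```text
top red (163, 189, 10, 11) ((167.5, 194.0), (10.0, 9.0), 90.0)
brass (359, 187, 7, 7) [[ 0.58639508 -0.17883339  0.103     ]]
hub ((362.479736328125, 189.22718811035156), (31.613117218017578, 32.24893569946289), 112.11518096923828) [[ 0.58643857 -0.17872988  0.11      ]] (347, 174, 32, 32)
side red (300, 88, 8, 21) ((303.5, 98.0), (20.0, 7.0), 90.0)
brass (315, 220, 8, 5) [[ 0.58605488 -0.17683155  0.103     ]]
hub ((318.86297607421875, 220.6420135498047), (26.986854553222656, 34.516937255859375), 91.65943908691406) [[ 0.58639359 -0.17939522  0.11      ]] (302, 208, 35, 27)
stand 1085 ((582.502685546875, 209.50201416015625), (81.55512237548828, 79.93896484375), 23.488746643066406) 0.07501112019572487 [0.58136199 0.20680318]
handle 120 ((583.1318969726562, 209.2753448486328), (20.718849182128906, 18.807403564453125), 7.977658748626709) 0.1304739214556866 [0.5822816  0.20790961]
rails 698 ((580.1078491210938, -180.1953582763672), (167.7047119140625, 138.0875701904297), 14.977264404296875) 0.09504208299102368 [ 0.57685523 -0.17433241]
bridge all 2281 ((568.8499755859375, -152.94586181640625), (197.2847442626953, 199.84844970703125), 16.186351776123047) 0.0699537809677715 [ 0.56391142 -0.17784794]
hub top [ 0.58618693 -0.17828493  0.10953898] 954
```

View pics/crop.png

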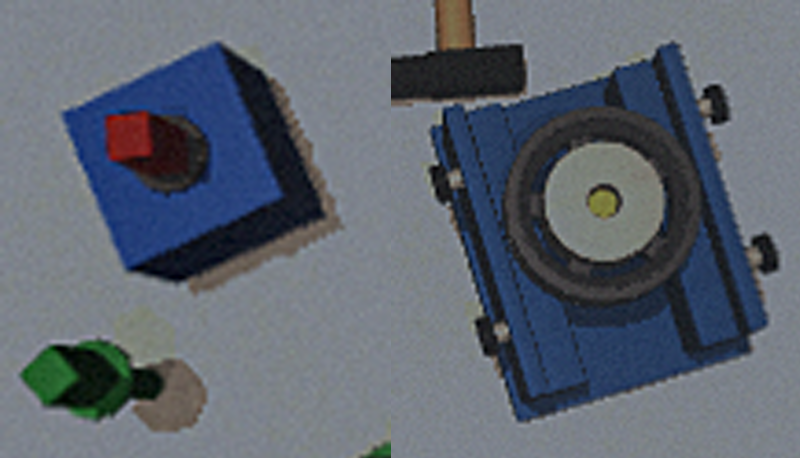

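The crop confirms it: the red drift stands in the blue stand (crop (130,135)), and the blue bridge has a brass plug in its hub at crop (603,201). The handle is at about (0.583, 0.2095) and the bore at about (0.5863, -0.1785). Both views agree on the bore to within 2 mm, and heights and sizes match the description. Moving now.

```bash
cat > go.py <<'E'
import sys
from h import *
s=env.get_state(); p=np.array(s['tcp_pos']); r=Rq(s['orientation'])
print('t',round(s['clock'],2),'p',p.round(4),'F',np.round(s['wrist_force'],1),'M',np.round(s['ft_torque'],2),'gap',round(s['finger_gap'],4),'j',np.round(s['joint_pos'],2))
X=r.as_matrix(); print('yaw of tool y',np.degrees(np.arctan2(X[1,1],X[0,1])).round(1),'tilt',X[:2,2].round(4))
if len(sys.argv)>1: print('shift',r.inv().apply(np.array(list(map(float,sys.argv[1:4])))-p).round(4))
E
python3 -m creep '[[-0.04,-0.018,0,0,0,-2.8],[-0.08,-0.036,0,0,0,-5.6],[-0.12,-0.054,0,0,0,-8.4],[-0.16,-0.072,0,0,0,-11.2],[-0.2,-0.09,0,0,0,-14],[-0.24,-0.108,0,0,0,-16.8],[-0.28,-0.126,0,0,0,-19.6],[-0.32,-0.144,0,0,0,-22.2]]' 0.0854 100
python3 go.py .583 .2095 .18
```

```text
clock: 0.9
tcp_pos: [0.4169, 0.338, 0.231]
orientation: [-0.0, -0.071, 0.997, -0.0]
wrist_force: [-0.2, -0.2, -0.1]
finger_gap: 0.0854
t 0.9 p [0.4169 0.338  0.231 ] F [-0.2 -0.2 -0.1] M [-0.01 -0.11 -0.01] gap 0.0854 j [ 0.53  0.24 -0.05  1.28  0.    0.39]
yaw of tool y 98.1 tilt [-0.0005 -0.0001]
shift [-0.1463 -0.1506  0.0509]
```

```bash

python3 -m creep '[[-0.03,-0.031,0,0,0,0],[-0.06,-0.062,0,0,0,0],[-0.09,-0.093,0,0,0,0],[-0.12,-0.124,0,0,0,0],[-0.147,-0.15,0,0,0,0],[-0.147,-0.15,0.02,0,0,0],[-0.147,-0.15,0.04,0,0,0],[-0.147,-0.15,0.05,0,0,0]]'
python3 - <<'E'
from h import *
p,d=snap('side','side1'); t,_=snap('top','top1')
a=cv2.resize(p[20:170,220:380],None,fx=3,fy=3,interpolation=2);b=cv2.resize(t[130:280,110:240],None,fx=3,fy=3,interpolation=2);cv2.imwrite('pics/c1.png',np.hstack([a,b])[:,:800])
E
python3 go.py .583 .2095 .09
```

```text
clock: 1.7
tcp_pos: [0.5815, 0.2105, 0.1787]
orientation: [-0.002, -0.069, 0.998, -0.0]
wrist_force: [-1.0, 0.1, -0.8]
finger_gap: 0.0854
t 1.8 p [0.581  0.211  0.1792] F [-0.7  0.8 -0. ] M [ 0.01 -0.02 -0.03] gap 0.0855 j [0.22 0.42 0.07 1.23 0.   0.08]
yaw of tool y 98.0 tilt [-0.0041 -0.0008]
shift [-0.0022 -0.0018  0.0892]
```

View pics/c1.png

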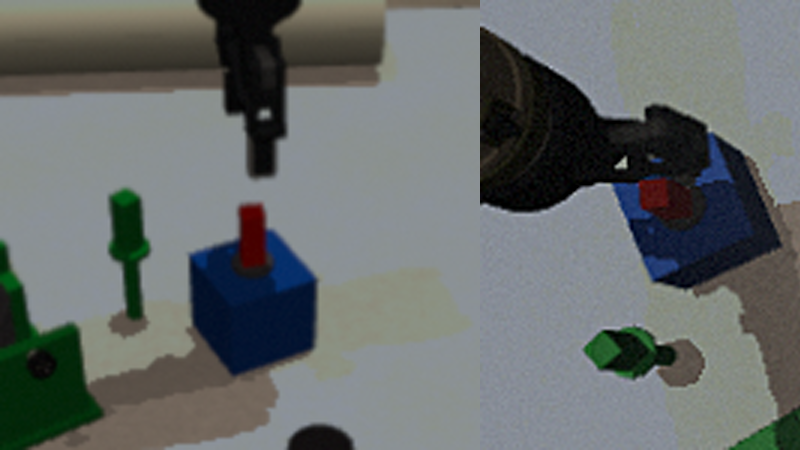

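The side crop shows the fingers straight above the red handle (250,235), and nothing is in the way. Now I'll descend and grip.

```bash

python3 -m creep '[[-0.002,-0.001,0.015,0,0,0],[-0.002,-0.001,0.03,0,0,0],[-0.002,-0.001,0.045,0,0,0],[-0.002,-0.001,0.06,0,0,0],[-0.002,-0.001,0.075,0,0,0],[-0.002,-0.001,0.088,0,0,0],[-0.002,-0.001,0.088,0,0,0],[-0.002,-0.001,0.088,0,0,0]]'
python3 go.py .583 .2095 .09
python3 -m creep '[[0,0,0,0,0,0],[0,0,0,0,0,0],[0,0,0,0,0,0],[0,0,0,0,0,0],[0,0,0,0,0,0],[0,0,0,0,0,0],[0,0,0,0,0,0],[0,0,0,0,0,0]]' 0.0 90
python3 go.py .583 .2095 .09
```

```text
clock: 2.6
tcp_pos: [0.5846, 0.2108, 0.0938]
orientation: [0.0, -0.07, 0.998, 0.0]
wrist_force: [1.1, -0.2, 0.8]
finger_gap: 0.0855
t 2.6 p [0.5846 0.2108 0.0938] F [ 1.1 -0.2  0.8] M [-0.05 -0.01 -0.  ] gap 0.0855 j [ 0.22  0.47 -0.06  1.04  0.    0.08]
yaw of tool y 98.0 tilt [0.0003 0.0001]
shift [ 0.0018 -0.0011  0.0038]
clock: 3.4
tcp_pos: [0.5849, 0.2106, 0.0937]
orientation: [0.0, -0.07, 0.998, 0.0]
wrist_force: [-0.4, 0.4, 3.1]
finger_gap: 0.0191
t 3.4 p [0.5849 0.2106 0.0937] F [-0.4  0.4  3.1] M [0.04 0.05 0.04] gap 0.0191 j [ 0.22  0.47 -0.06  1.04 -0.    0.08]
yaw of tool y 98.0 tilt [0.0009 0.0002]
shift [ 0.002  -0.0009  0.0037]
```

Gripped at a 19 mm gap. The stand pose for the return is TCP (0.5849, 0.2106, 0.0937). Lifting.

```bash

python3 -m creep '[[0,0,-0.01,0,0,0],[0,0,-0.025,0,0,0],[0,0,-0.045,0,0,0],[0,0,-0.065,0,0,0],[0,0,-0.085,0,0,0],[0,0,-0.105,0,0,0],[0,0,-0.12,0,0,0],[0,0,-0.13,0,0,0]]'
python3 go.py .5863 -.1785 .224
```

```text
clock: 4.2
tcp_pos: [0.5845, 0.2106, 0.2246]
orientation: [0.0, -0.07, 0.998, 0.0]
wrist_force: [0.8, -0.4, -2.2]
finger_gap: 0.0189
t 4.2 p [0.5845 0.2106 0.2246] F [ 0.8 -0.4 -2.2] M [ 0.01 -0.02 -0.01] gap 0.0189 j [0.22 0.41 0.16 1.33 0.   0.08]
yaw of tool y 98.0 tilt [0.0005 0.0002]
shift [ 0.0524 -0.3856  0.0005]
```

```bash

python3 -m creep '[[0.003,-0.02,0,0,0,0],[0.008,-0.06,0,0,0,0],[0.014,-0.1,0,0,0,0],[0.019,-0.14,0,0,0,0],[0.025,-0.18,0,0,0,0],[0.03,-0.22,0,0,0,0],[0.035,-0.26,0,0,0,0],[0.041,-0.3,0,0,0,0]]'
python3 -m creep '[[0.004,-0.03,0,0,0,0],[0.008,-0.06,0,0,0,0],[0.01,-0.075,0,0,0,0],[0.011,-0.083,0,0,0,0],[0.0115,-0.0855,0,0,0,0],[0.0115,-0.0855,0,0,0,0],[0.0115,-0.0855,0,0,0,0],[0.0115,-0.0855,0,0,0,0]]'
python3 - <<'E'
from h import *
p,d=snap('side','side2'); 
cv2.imwrite('pics/c2.png',cv2.resize(p[100:290,220:420],None,fx=3,fy=3,interpolation=2))
E
python3 go.py .5863 -.1785 .204
```

```text
clock: 5.0
tcp_pos: [0.5851, -0.0936, 0.2229]
orientation: [-0.001, -0.07, 0.998, 0.0]
wrist_force: [0.4, -0.1, -2.1]
finger_gap: 0.0192
clock: 5.8
tcp_pos: [0.5863, -0.1773, 0.2234]
orientation: [0.0, -0.071, 0.998, 0.0]
wrist_force: [-0.6, 0.1, -2.2]
finger_gap: 0.019
t 5.85 p [ 0.5863 -0.1774  0.2234] F [ 0.1  0.  -2.3] M [-0.05  0.   -0.  ] gap 0.0189 j [-0.42  0.39  0.14  1.32  0.   -0.57]
yaw of tool y 98.1 tilt [0.0001 0.0002]
shift [ 0.0002 -0.0011  0.0194]
```

View pics/c2.png

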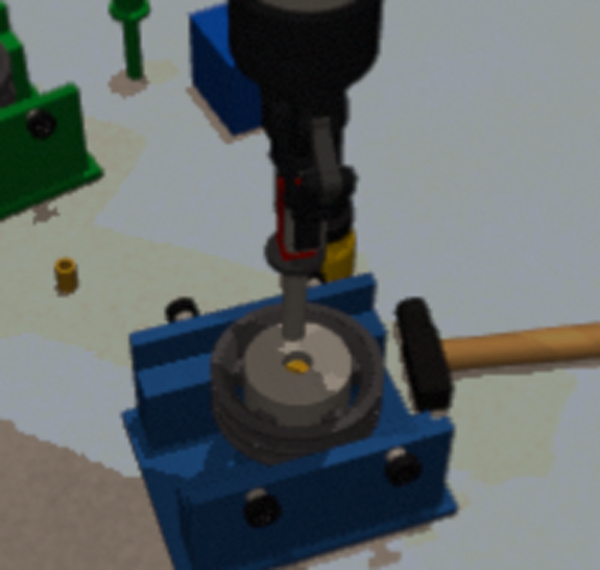

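The drift hangs over the hub: tip at crop (294,338), bore at crop (299,360). Next I'll compare the shaft axis with the bore in the same camera.

```bash
python3 - <<'E'
from h import *
a=np.load('side0.npz')['p'].astype(int);z=np.load('side2.npz');b=z['p'].astype(int);d=z['d']
g=cv2.cvtColor(z['p'],cv2.COLOR_BGR2GRAY)
for v in range(190,218,2): print(v,g[v,308:330], d[v,316:320].round(3))
v,u=np.mgrid[190:214,300:335]
P=bydepth('side',np.c_[u.ravel(),v.ravel()],d[190:214,300:335].ravel())
m=(abs(P[:,0]-.586)<.02)&(abs(P[:,1]+.18)<.025)&(P[:,2]>.138)&(P[:,2]<.165)
q=P[m];print(len(q),q[:,0].min(),q[:,0].max(),q.mean(0),q[:,1].min())
for lo in(.138,.146,.154):
  r=q[(q[:,2]>=lo)&(q[:,2]<lo+.008)];print(lo,len(r),r[:,0].min(),r[:,0].max(),r[:,0].mean(),np.percentile(r[:,1],10))
E
```

```text
190 [151 152 144 113  72  38  27  25  24  24  25  27  24  24  24  21  18  16
  20  39  56  60] [0.771 0.774 0.773 0.774]
192 [151 152 152 152 140  91  55  44  43  42  44  39  40  43  33  24  37  30
  12  16  37  57] [0.794 0.792 0.79  0.792]
194 [151 151 149 150 139  91  57  50  51  53  54  53  53  56  76 102 112 107
  83  37  34  51] [0.799 0.794 0.795 0.797]
196 [151 151 151 151 149 131  68  49  52  54  54  53  51  51  51  54  55  52
  52  51  49  50] [0.802 0.8   0.801 0.8  ]
198 [147 145 139 118  98  81  54  49  52  53  54  52  51  48  49  50  51  52
  50  47  46  40] [0.806 0.801 0.804 0.802]
200 [58 52 51 51 51 50 46 49 52 53 54 53 51 48 40 35 29 27 24 23 23 22] [0.809 0.808 0.809 0.807]
202 [52 53 52 52 52 50 48 51 52 54 54 52 52 49 48 52 51 52 50 51 49 40] [0.815 0.813 0.812 0.812]
204 [48 46 45 46 44 45 48 50 52 54 53 54 53 46 43 43 38 44 43 40 46 47] [0.814 0.815 0.817 0.817]
206 [44 44 44 45 44 46 48 52 54 55 54 53 52 48 47 47 44 44 43 44 43 42] [0.82  0.822 0.818 0.82 ]
208 [ 40  50  56  64  84 106  61  53  55  54  54  54  53  75 124 128 128 120
  93  67  51  45] [0.824 0
[... 160 characters left out ...]
 83  80  67  58  58  56  55  59  68  95 118 117 117 118
 117 117 118 118] [0.834 0.831 0.832 0.832]
214 [ 81  82  82  82  84  84  97 126 128 128 127 123 114 116 118 118 118 117
 118 117 117 119] [0.867 0.867 0.87  0.869]
216 [ 83  82  82  84  95 123 129 134 133 131 127 118 118 115 116 117 118 116
 117 118 118 118] [0.866 0.865 0.866 0.865]
81 0.5767436973654035 0.5896659484789659 [ 0.58295907 -0.18258489  0.15133498] -0.1854616176179006
0.138 24 0.5769481594125213 0.5896659484789659 0.5830504334263794 -0.18445421545185697
0.146 25 0.5769050375926198 0.5893594012920986 0.582538809439458 -0.18439893446327607
0.154 24 0.5767436973654035 0.5891705531397093 0.5834521029724975 -0.18470679227759074
```

```bash

python3 -m creep '[[-0.0027,-0.001,0,0,0,0],[-0.0027,-0.001,0.005,0,0,0],[-0.0027,-0.001,0.01,0,0,0],[-0.0027,-0.001,0.014,0,0,0],[-0.0027,-0.001,0.018,0,0,0],[-0.0027,-0.001,0.02,0,0,0],[-0.0027,-0.001,0.021,0,0,0],[-0.0027,-0.001,0.021,0,0,0]]'
python3 go.py .5891 -.178 .195
python3 - <<'E'
from h import *
p,d=snap('side','side3'); 
cv2.imwrite('pics/c3.png',cv2.resize(p[170:250,270:370],None,fx=6,fy=6,interpolation=2))
E
```

```text
clock: 6.65
tcp_pos: [0.589, -0.1791, 0.2022]
orientation: [-0.0, -0.07, 0.998, 0.0]
wrist_force: [-0.4, -0.6, -1.6]
finger_gap: 0.0194
t 6.65 p [ 0.589  -0.1791  0.2022] F [-0.4 -0.6 -1.6] M [-0.06  0.07 -0.03] gap 0.0194 j [-0.43  0.4   0.1   1.27  0.   -0.57]
yaw of tool y 98.0 tilt [-0.0001  0.0001]
shift [-0.0003  0.0011  0.0072]
```

View pics/c3.png

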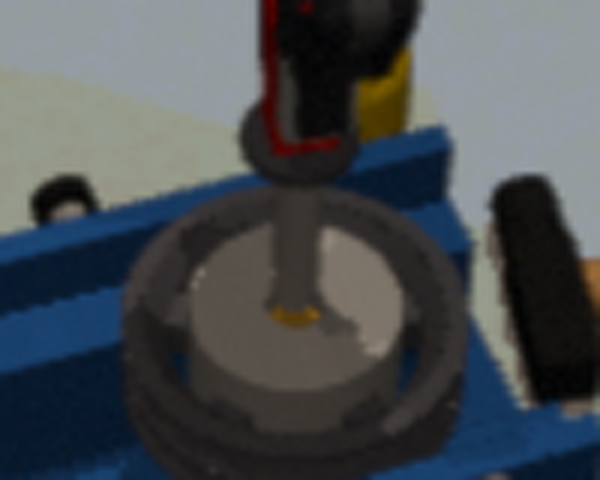

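The tip is centred left to right over the bore (crop (296,312)), with brass showing at its near edge. Descending slowly by feel.

```bash

python3 -m creep '[[0,0,0.001,0,0,0],[0,0,0.002,0,0,0],[0,0,0.003,0,0,0],[0,0,0.004,0,0,0],[0,0,0.0045,0,0,0],[0,0,0.005,0,0,0],[0,0,0.0055,0,0,0],[0,0,0.006,0,0,0]]'
python3 go.py .5891 -.178 .195
```

```text
clock: 7.5
tcp_pos: [0.589, -0.1791, 0.1962]
orientation: [0.0, -0.07, 0.998, 0.0]
wrist_force: [0.0, 0.9, -1.3]
finger_gap: 0.0191
t 7.5 p [ 0.589  -0.1791  0.1962] F [ 0.   0.9 -1.3] M [ 0.07 -0.    0.01] gap 0.0191 j [-0.43  0.4   0.09  1.26  0.   -0.57]
yaw of tool y 98.0 tilt [0.0001 0.0001]
shift [-0.0002  0.0011  0.0012]
```

No force with the tip 2.5 mm below the face, so it is in the bore. Continuing.

```bash

python3 -m creep '[[0,0,0.0005,0,0,0],[0,0,0.001,0,0,0],[0,0,0.0015,0,0,0],[0,0,0.002,0,0,0],[0,0,0.0025,0,0,0],[0,0,0.003,0,0,0],[0,0,0.0035,0,0,0],[0,0,0.004,0,0,0]]'
python3 go.py
python3 -m creep '[[0,0,0.0005,0,0,0],[0,0,0.001,0,0,0],[0,0,0.0015,0,0,0],[0,0,0.002,0,0,0],[0,0,0.0025,0,0,0],[0,0,0.003,0,0,0],[0,0,0.0035,0,0,0],[0,0,0.004,0,0,0]]'
python3 go.py
```

```text
clock: 8.3
tcp_pos: [0.589, -0.1791, 0.1922]
orientation: [0.0, -0.07, 0.998, 0.0]
wrist_force: [-0.3, 0.3, -1.7]
finger_gap: 0.0191
t 8.3 p [ 0.589  -0.1791  0.1922] F [-0.3  0.3 -1.7] M [ 0.07 -0.04 -0.06] gap 0.0191 j [-0.43  0.41  0.08  1.25  0.   -0.57]
yaw of tool y 98.0 tilt [0.0001 0.0001]
clock: 9.1
tcp_pos: [0.5892, -0.1791, 0.1894]
orientation: [0.001, -0.07, 0.998, -0.0]
wrist_force: [-1.9, 1.0, 6.9]
finger_gap: 0.0191
t 9.1 p [ 0.5892 -0.1791  0.1894] F [-1.9  1.   6.9] M [ 0.3   0.55 -0.02] gap 0.0191 j [-0.43  0.41  0.08  1.24  0.   -0.57]
yaw of tool y 98.0 tilt [ 0.0013 -0.0004]
```

Contact with the bushing at about 9 mm depth and about 9 N. Pressing at roughly 8 mm/s.

```bash

python3 -m creep '[[0,0,0.0005,0,0,0],[0,0,0.001,0,0,0],[0,0,0.0017,0,0,0],[0,0,0.0024,0,0,0],[0,0,0.0031,0,0,0],[0,0,0.0038,0,0,0],[0,0,0.0045,0,0,0],[0,0,0.005,0,0,0]]'
python3 go.py
python3 -m creep '[[0,0,0.0007,0,0,0],[0,0,0.0014,0,0,0],[0,0,0.0021,0,0,0],[0,0,0.0028,0,0,0],[0,0,0.0035,0,0,0],[0,0,0.0042,0,0,0],[0,0,0.0049,0,0,0],[0,0,0.0056,0,0,0]]'
python3 go.py .5891 -.1791 .1527
```

```text
clock: 9.9
tcp_pos: [0.5892, -0.1791, 0.1847]
orientation: [0.001, -0.07, 0.998, -0.0]
wrist_force: [-2.0, 1.2, 6.1]
finger_gap: 0.0192
t 9.9 p [ 0.5892 -0.1791  0.1847] F [-2.   1.2  6.1] M [0.34 0.62 0.03] gap 0.0192 j [-0.43  0.41  0.07  1.23  0.   -0.57]
yaw of tool y 98.0 tilt [ 0.0015 -0.0006]
clock: 10.7
tcp_pos: [0.5892, -0.1791, 0.1791]
orientation: [0.001, -0.07, 0.998, -0.0]
wrist_force: [-1.9, 2.0, 7.4]
finger_gap: 0.0191
t 10.7 p [ 0.5892 -0.1791  0.1791] F [-1.9  2.   7.4] M [ 0.31  0.62 -0.02] gap 0.0191 j [-0.43  0.41  0.06  1.22  0.   -0.57]
yaw of tool y 98.0 tilt [ 0.0015 -0.0005]
shift [0.0002 0.     0.0264]
```

```bash

for i in 1; do python3 -m creep '[[0,0,0.0008,0,0,0],[0,0,0.0016,0,0,0],[0,0,0.0024,0,0,0],[0,0,0.0032,0,0,0],[0,0,0.004,0,0,0],[0,0,0.0048,0,0,0],[0,0,0.0056,0,0,0],[0,0,0.0064,0,0,0]]'; done
python3 go.py
python3 -m creep '[[0,0,0.0008,0,0,0],[0,0,0.0016,0,0,0],[0,0,0.0024,0,0,0],[0,0,0.0032,0,0,0],[0,0,0.004,0,0,0],[0,0,0.0048,0,0,0],[0,0,0.0056,0,0,0],[0,0,0.0064,0,0,0]]'
python3 go.py .5891 -.1791 .1527
```

```text
clock: 11.5
tcp_pos: [0.5892, -0.1791, 0.1728]
orientation: [0.001, -0.07, 0.998, -0.0]
wrist_force: [-1.6, 0.4, 6.7]
finger_gap: 0.0186
t 11.5 p [ 0.5892 -0.1791  0.1728] F [-1.6  0.4  6.7] M [ 0.28  0.6  -0.04] gap 0.0186 j [-0.43  0.41  0.05  1.2   0.   -0.57]
yaw of tool y 98.0 tilt [ 0.0016 -0.0005]
clock: 12.3
tcp_pos: [0.5892, -0.1791, 0.1664]
orientation: [0.001, -0.07, 0.998, -0.0]
wrist_force: [-2.1, 0.3, 6.8]
finger_gap: 0.0191
t 12.3 p [ 0.5892 -0.1791  0.1664] F [-2.1  0.3  6.8] M [0.33 0.67 0.  ] gap 0.0191 j [-0.43  0.42  0.03  1.19  0.   -0.57]
yaw of tool y 98.0 tilt [ 0.0015 -0.0006]
shift [0.0002 0.     0.0137]
```

```bash

python3 -m creep '[[0,0,0.0008,0,0,0],[0,0,0.0016,0,0,0],[0,0,0.0024,0,0,0],[0,0,0.0032,0,0,0],[0,0,0.004,0,0,0],[0,0,0.0048,0,0,0],[0,0,0.0056,0,0,0],[0,0,0.0064,0,0,0]]'
python3 go.py
python3 -m creep '[[0,0,0.0008,0,0,0],[0,0,0.0016,0,0,0],[0,0,0.0024,0,0,0],[0,0,0.0032,0,0,0],[0,0,0.004,0,0,0],[0,0,0.0048,0,0,0],[0,0,0.0056,0,0,0],[0,0,0.0064,0,0,0]]'
python3 go.py .5891 -.1791 .1527
python3 - <<'E'
from h import *
p,d=snap('side','side4'); 
cv2.imwrite('pics/c4.png',cv2.resize(p[130:290,250:390],None,fx=3.7,fy=3.7,interpolation=2))
E
```

```text
clock: 13.1
tcp_pos: [0.5892, -0.1791, 0.1599]
orientation: [0.001, -0.07, 0.998, -0.0]
wrist_force: [-1.6, 1.0, 6.8]
finger_gap: 0.0186
t 13.1 p [ 0.5892 -0.1791  0.1599] F [-1.6  1.   6.8] M [ 0.34  0.64 -0.01] gap 0.0186 j [-0.43  0.42  0.02  1.17  0.   -0.57]
yaw of tool y 98.0 tilt [ 0.0015 -0.0005]
clock: 13.9
tcp_pos: [0.5892, -0.1791, 0.1535]
orientation: [0.001, -0.07, 0.998, -0.0]
wrist_force: [-3.3, 0.9, 7.3]
finger_gap: 0.019
t 13.9 p [ 0.5892 -0.1791  0.1535] F [-3.3  0.9  7.3] M [ 0.34  0.69 -0.02] gap 0.019 j [-0.43  0.42  0.01  1.16  0.   -0.57]
yaw of tool y 98.0 tilt [ 0.0015 -0.0005]
shift [0.0001 0.     0.0008]
```

View pics/c4.png

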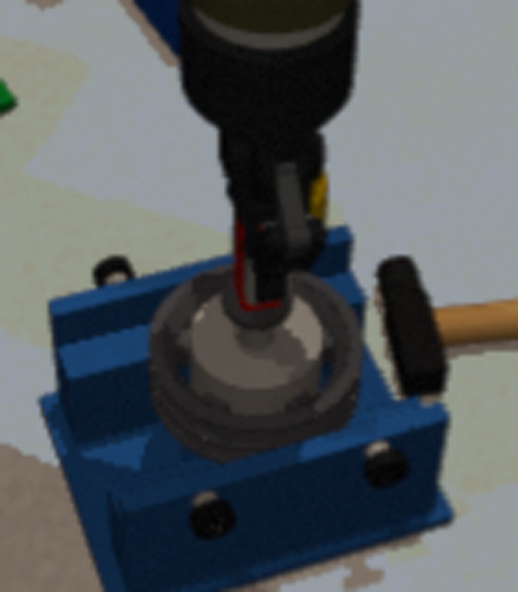

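Depth is about 45 mm, and the collar is still clear above the hub. I'll press 2 mm more for margin (floor at 52), then draw out.

```bash

python3 -m creep '[[0,0,0.0004,0,0,0],[0,0,0.0008,0,0,0],[0,0,0.0012,0,0,0],[0,0,0.0016,0,0,0],[0,0,0.002,0,0,0],[0,0,0.0022,0,0,0],[0,0,0.0022,0,0,0],[0,0,0.0022,0,0,0]]'
python3 go.py
python3 -m creep '[[0,0,-0.003,0,0,0],[0,0,-0.008,0,0,0],[0,0,-0.014,0,0,0],[0,0,-0.02,0,0,0],[0,0,-0.026,0,0,0],[0,0,-0.032,0,0,0],[0,0,-0.038,0,0,0],[0,0,-0.044,0,0,0]]'
python3 go.py
python3 -m creep '[[0,0,-0.006,0,0,0],[0,0,-0.012,0,0,0],[0,0,-0.018,0,0,0],[0,0,-0.024,0,0,0],[0,0,-0.03,0,0,0],[0,0,-0.035,0,0,0],[0,0,-0.038,0,0,0],[0,0,-0.038,0,0,0]]'
python3 go.py .5849 .2106 .23
```

```text
clock: 14.75
tcp_pos: [0.5892, -0.1791, 0.1511]
orientation: [0.001, -0.07, 0.998, -0.0]
wrist_force: [-3.1, 1.2, 5.5]
finger_gap: 0.019
t 14.75 p [ 0.5892 -0.1791  0.1511] F [-3.1  1.2  5.5] M [0.25 0.55 0.04] gap 0.019 j [-0.43  0.42  0.01  1.15  0.   -0.57]
yaw of tool y 98.0 tilt [ 0.0012 -0.0004]
clock: 15.55
tcp_pos: [0.5891, -0.1791, 0.1944]
orientation: [0.0, -0.07, 0.998, 0.0]
wrist_force: [-0.2, 0.2, -1.6]
finger_gap: 0.0192
t 15.55 p [ 0.5891 -0.1791  0.1944] F [-0.2  0.2 -1.6] M [ 0.01 -0.03  0.  ] gap 0.0192 j [-0.43  0.4   0.09  1.25  0.   -0.57]
yaw of tool y 98.0 tilt [0.0001 0.0001]
clock: 16.35
tcp_pos: [0.5893, -0.1792, 0.2324]
orientation: [0.0, -0.07, 0.998, -0.0]
wrist_force: [0.5, 0.1, -2.5]
finger_gap: 0.0187
t 16.35 p [ 0.5893 -0.1792  0.2324] F [ 0.5  0.1 -2.5] M [-0.01 -0.04 -0.07] gap 0.0187 j [-0.43  0.39  0.16  1.34  0.   -0.57]
yaw of tool y 98.0 tilt [ 0.0008 -0.0002]
shift [-0.05    0.3866  0.0023]
```

```bash

python3 -m creep '[[-0.003,0.02,0,0,0,0],[-0.008,0.06,0,0,0,0],[-0.013,0.1,0,0,0,0],[-0.018,0.14,0,0,0,0],[-0.023,0.18,0,0,0,0],[-0.028,0.22,0,0,0,0],[-0.034,0.26,0,0,0,0],[-0.039,0.3,0,0,0,0]]'
python3 -m creep '[[-0.004,0.03,0,0,0,0],[-0.008,0.06,0,0,0,0],[-0.0095,0.075,0,0,0,0],[-0.0105,0.083,0,0,0,0],[-0.011,0.0866,0,0,0,0],[-0.011,0.0866,0,0,0,0],[-0.011,0.0866,0,0,0,0],[-0.011,0.0866,0,0,0,0]]'
python3 go.py .5849 .2106 .1737
python3 - <<'E'
from h import *
p,d=snap('side','side5'); t,_=snap('top','top5')
a=cv2.resize(p[20:170,220:380],None,fx=3,fy=3,interpolation=2);b=cv2.resize(p[195:245,290:350],None,fx=5.3,fy=5.3,interpolation=2)
o=np.zeros((450,800,3),np.uint8);o[:,:480]=a;o[:b.shape[0],480:480+b.shape[1]]=b[:,:320];cv2.imwrite('pics/c5.png',o)
E
```

```text
clock: 17.15
tcp_pos: [0.5856, 0.1251, 0.2317]
orientation: [-0.0, -0.07, 0.998, 0.0]
wrist_force: [-0.7, -0.4, -1.8]
finger_gap: 0.019
clock: 17.95
tcp_pos: [0.5849, 0.2096, 0.232]
orientation: [0.0, -0.069, 0.998, -0.0]
wrist_force: [-0.3, -0.3, -0.9]
finger_gap: 0.0188
t 17.95 p [0.5849 0.2096 0.232 ] F [-0.3 -0.3 -0.9] M [ 0.01 -0.01  0.02] gap 0.0188 j [ 0.22  0.41  0.18  1.35 -0.    0.08]
yaw of tool y 97.9 tilt [ 0.0001 -0.0001]
shift [-0.0001  0.001   0.0583]
```

View pics/c5.png

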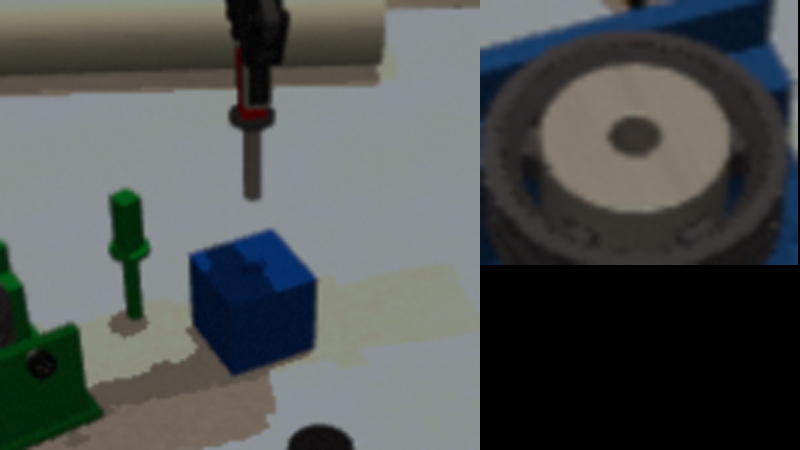

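The bore is empty in the right crop (635,137), and the drift hangs straight over the stand. Lowering it, slowly from just above the mouth.

```bash

python3 -m creep '[[0,0.001,0.005,0,0,0],[0,0.001,0.015,0,0,0],[0,0.001,0.025,0,0,0],[0,0.001,0.035,0,0,0],[0,0.001,0.045,0,0,0],[0,0.001,0.055,0,0,0],[0,0.001,0.06,0,0,0],[0,0.001,0.06,0,0,0]]'
python3 -m creep '[[0,0,0.001,0,0,0],[0,0,0.002,0,0,0],[0,0,0.004,0,0,0],[0,0,0.006,0,0,0],[0,0,0.008,0,0,0],[0,0,0.01,0,0,0],[0,0,0.012,0,0,0],[0,0,0.013,0,0,0]]'
python3 go.py .5849 .2106 .0937
```

```text
clock: 18.85
tcp_pos: [0.584, 0.2116, 0.1707]
orientation: [-0.001, -0.07, 0.998, -0.0]
wrist_force: [0.5, 0.5, -1.1]
finger_gap: 0.0192
clock: 19.65
tcp_pos: [0.5845, 0.2117, 0.1586]
orientation: [-0.0, -0.07, 0.998, 0.0]
wrist_force: [0.1, -0.2, -2.3]
finger_gap: 0.0188
t 19.65 p [0.5845 0.2117 0.1586] F [ 0.1 -0.2 -2.3] M [-0.04  0.06 -0.04] gap 0.0188 j [0.22 0.43 0.04 1.18 0.   0.08]
yaw of tool y 98.0 tilt [-0.0003 -0.    ]
shift [-0.0003 -0.0011  0.0649]
```

```bash

python3 -m creep '[[0,-0.001,0.003,0,0,0],[0,-0.001,0.007,0,0,0],[0,-0.001,0.011,0,0,0],[0,-0.001,0.015,0,0,0],[0,-0.001,0.019,0,0,0],[0,-0.001,0.023,0,0,0],[0,-0.001,0.027,0,0,0],[0,-0.001,0.03,0,0,0]]'
python3 go.py
python3 -m creep '[[0,0,0.004,0,0,0],[0,0,0.008,0,0,0],[0,0,0.012,0,0,0],[0,0,0.016,0,0,0],[0,0,0.02,0,0,0],[0,0,0.024,0,0,0],[0,0,0.028,0,0,0],[0,0,0.03,0,0,0]]'
python3 go.py .5849 .2106 .0937
```

```text
clock: 20.45
tcp_pos: [0.5846, 0.2107, 0.1285]
orientation: [-0.0, -0.07, 0.998, 0.0]
wrist_force: [-1.0, -0.8, -1.7]
finger_gap: 0.019
t 20.45 p [0.5846 0.2107 0.1285] F [-1.  -0.8 -1.7] M [-0.01  0.01 -0.04] gap 0.019 j [ 0.22  0.45 -0.01  1.11  0.    0.08]
yaw of tool y 98.0 tilt [-0.0002  0.    ]
clock: 21.25
tcp_pos: [0.5845, 0.2107, 0.0983]
orientation: [-0.0, -0.07, 0.998, -0.0]
wrist_force: [-0.5, 0.4, -2.0]
finger_gap: 0.0189
t 21.25 p [0.5845 0.2107 0.0983] F [-0.5  0.4 -2. ] M [ 0.04  0.01 -0.  ] gap 0.0189 j [ 0.22  0.47 -0.06  1.05  0.    0.08]
yaw of tool y 98.0 tilt [-0.0006 -0.0001]
shift [-0.0004 -0.0001  0.0046]
```

```bash

python3 -m creep '[[0,0,0.001,0,0,0],[0,0,0.002,0,0,0],[0,0,0.003,0,0,0],[0,0,0.0035,0,0,0],[0,0,0.004,0,0,0],[0,0,0.0045,0,0,0],[0,0,0.005,0,0,0],[0,0,0.005,0,0,0]]'
python3 go.py .5849 .2106 .0937
```

```text
clock: 22.05
tcp_pos: [0.5847, 0.2107, 0.0938]
orientation: [-0.0, -0.07, 0.998, 0.0]
wrist_force: [-0.0, -0.1, -2.0]
finger_gap: 0.0191
t 22.05 p [0.5847 0.2107 0.0938] F [-0.  -0.1 -2. ] M [ 0.02 -0.05 -0.03] gap 0.0191 j [ 0.22  0.47 -0.06  1.04  0.    0.08]
yaw of tool y 98.0 tilt [-0.0001  0.0001]
shift [-0.0002 -0.0002  0.0001]
```

```bash

python3 -m creep '[[0,0,0.0002,0,0,0],[0,0,0.0004,0,0,0],[0,0,0.0006,0,0,0],[0,0,0.0008,0,0,0],[0,0,0.001,0,0,0],[0,0,0.001,0,0,0],[0,0,0.001,0,0,0],[0,0,0.001,0,0,0]]'
python3 go.py .5849 .2106 .0937
```

```text
clock: 22.85
tcp_pos: [0.5848, 0.2107, 0.0937]
orientation: [0.0, -0.07, 0.998, 0.0]
wrist_force: [-2.3, -0.6, 6.0]
finger_gap: 0.0187
t 22.85 p [0.5848 0.2107 0.0937] F [-2.3 -0.6  6. ] M [-0.07  0.57  0.05] gap 0.0187 j [ 0.22  0.47 -0.06  1.04  0.    0.08]
yaw of tool y 98.0 tilt [0.0007 0.0002]
shift [-0.0001 -0.0002  0.    ]
```

Home: the collar is seated at the starting height, so the drift did not slip in the grip. Releasing and backing off.

```bash

python3 -m creep '[[0,0,-0.0007,0,0,0],[0,0,-0.0007,0,0,0],[0,0,-0.0007,0,0,0],[0,0,-0.0007,0,0,0],[0,0,-0.0007,0,0,0],[0,0,-0.0007,0,0,0],[0,0,-0.0007,0,0,0],[0,0,-0.0007,0,0,0]]' 0.0854
python3 go.py
python3 -m creep '[[0,0,-0.005,0,0,0],[0,0,-0.02,0,0,0],[0,0,-0.035,0,0,0],[0,0,-0.05,0,0,0],[0,0,-0.07,0,0,0],[0,0,-0.09,0,0,0],[0,0,-0.12,0,0,0],[0,0,-0.15,0,0,0]]'
python3 -m creep '[[-0.01,0.03,0,0,0,0],[0.02,0.06,0,0,0,0],[0.03,0.09,0,0,0,0],[0.04,0.12,0,0,0,0],[0.05,0.15,0,0,0,0],[0.06,0.18,0,0,0,0],[0.06,0.18,0,0,0,0],[0.06,0.18,0,0,0,0]]'
python3 - <<'E'
from h import *
p,d=snap('side','side6'); t,d=snap('top','top6')
o=np.zeros((400,800,3),np.uint8);o[:,:440]=cv2.resize(t[130:270,140:294],(440,400));o[:,440:]=cv2.resize(p[60:270,230:420],(360,400));cv2.imwrite('pics/c6.png',o)
v,u=np.mgrid[0:400,0:640];P=bydepth('top',np.c_[u.ravel(),v.ravel()],d.ravel()).reshape(400,640,3)
m=(u>150)&(u<195)&(v>178)&(v<218)&(P[...,2]>.118)&(P[...,2]<.15);q=P[m];print(len(q),np.median(q,0),env.get_state()['clock'])
# moved-object check
for n in('top','side'):
    a=np.load(n+'0.npz')['p'].astype(int);b=np.load(n+'6.npz')['p'].astype(int);D=abs(a-b).max(2)
    for k,(x0,y0,x1,y1) in ({'jar':(262,165,298,202),'newb':(275,262,290,277),'mallet':(300,60,345,165)} if n=='top' else {'jar':(312,160,342,200),'newb':(235,182,249,199),'mallet':(350,195,465,238)}).items(): print(n,k,(D[y0:y1,x0:x1]>60).sum())
E
```

```text
clock: 23.65
tcp_pos: [0.5847, 0.2107, 0.0936]
orientation: [0.0, -0.07, 0.998, 0.0]
wrist_force: [-0.3, 0.5, 0.2]
finger_gap: 0.0853
t 23.65 p [0.5847 0.2107 0.0936] F [-0.3  0.5  0.2] M [-0.01 -0.   -0.01] gap 0.0853 j [ 0.22  0.47 -0.06  1.04  0.    0.08]
yaw of tool y 98.0 tilt [0.     0.0001]
clock: 24.45
tcp_pos: [0.5844, 0.2106, 0.2448]
orientation: [-0.0, -0.07, 0.998, 0.0]
wrist_force: [0.3, 0.8, 0.3]
finger_gap: 0.0851
clock: 25.25
tcp_pos: [0.4999, 0.3812, 0.2439]
orientation: [0.0, -0.071, 0.998, -0.0]
wrist_force: [0.2, 0.3, 0.5]
finger_gap: 0.0854
119 [0.58166456 0.20847396 0.13062814] 25.35
top jar 0
top newb 0
top mallet 0
side jar 0
side newb 0
side mallet 0
```

View pics/c6.png

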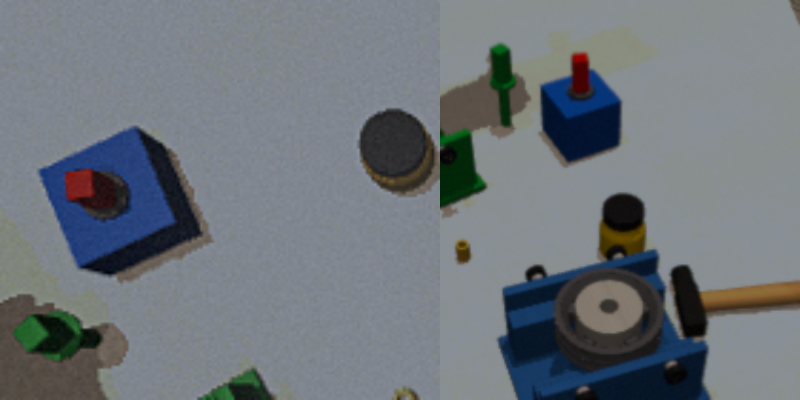

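The drift stands home (red at (80,185) and (580,72)) and the bore is dark at (608,305). I'll read the depth down the bore from the top camera, then hand in.

```bash
python3 - <<'E'
from h import *
d=np.load('top6.npz')['d']
for uv in((361,189),(362,189),(363,189),(362,188),(362,190)): print(bydepth('top',[uv],[d[uv[1],uv[0]]])[0].round(4))
print(env.hand_in())
E
```

```text
[ 0.5965 -0.1819  0.0553]
[ 0.5958 -0.1837  0.0587]
[ 0.5946 -0.185   0.0655]
[ 0.5951 -0.1819  0.075 ]
[ 0.5932 -0.1833  0.0612]
the job is handed in; nothing more can be done
None
```

The worn bushing is pressed out of the blue bridge's hub, the red drift is back in its stand, and the job is handed in. The robot's clock read about 25 s.

- **Pressing:** I felt the drift into the bore with no contact force on the face. It met the bushing about 9 mm down and I pressed at about 7–8 mm/s. The end-of-call readings stayed near 9 N net downward and 3 N sideways. I did not read the force between those readings.
- **Bushing depth:** By arm position, its top ended about 47.6 mm below the hub face, against 41 mm needed and the cup floor at 52 mm. The side view shows an empty, dark bore. The top camera's depth down the bore was scattered (35–55 mm below the face), so it neither confirms nor contradicts the 47.6 mm. I did not see the bushing in the cup itself.
- **Drift:** It seated at the same height it was picked up from, with a clear contact force, so it had not slipped in the grip. After release, the handle top measured 130.6 mm above the bench, against 131 mm expected.
- **Other items:** Comparing before and after pictures showed no change at the jar, the new bushing or the mallet. The gripper is open and clear of everything.

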